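# Put the orange paint jar away in its drawer

## Robot

A 6-joint arm with a two-finger parallel gripper is mounted at the origin on the work surface. World frame = base frame: x ahead of the robot, y to its left, z up, the work surface at z = 0. Lengths are in mm, angles in rad, forces in N, time in s.
With the tool pointing down it reaches from about 400 to 925 mm from the base axis. Payload 12.5 kg.
Tool frame: the origin (TCP) lies between the finger pads; the fingertips stand env.tip_extent ahead of it and the grasp point (between the pads) lies 11 mm behind it (env.tip_extent is the distance from the TCP to the fingertips, in mm); z points along the fingers, y is the line along which they close (so a half turn about z gives the same grasp; the last joint's range is limited). The gripper opens to 95 mm and grips with 3 to 60 N. Pads are 20 mm wide; open, the fingers measure 119 mm over their backs; the gripper's body (75 mm by 180 mm) begins 59 mm behind the grasp point.
Start: joints at [-1.292, 0.491, 1.559, -0, 1.092, -0.106], TCP at [234.632, -579.304, 222.661] pointing down, gripper open.
Joint ranges: [-3.1, 3.1], [-0.84, 2.19], [0.05, 2.79], [-1.13, 4.28], [0.06, 2.93], [-2.69, 2.69]. Speed limits (rad/s): [2.22, 2.22, 2.79, 3.14, 3.14, 3.14].

## Interface

Orientations are given as [roll, pitch, yaw] about the fixed x, y, z axes, in that order (R = Rz(yaw) Ry(pitch) Rx(roll)).
In Python, from cell import env gives the robot as it stands.
- The arm moves only by the tool carry_out, never from a script. Its argument "motion" is a list of rows, each a list of 5 numbers: the shift along the tool's x, y, z in mm, then the turn about the tool's z in degrees, then the closure, from 0 (fully open) to 1 (shut). A call has 1 to 12 rows; each row shifts and turns the commanded pose from where the row before left it, along the tool's axes as they then stand; what a row does not reach is not made up. A row lasts 1/10 s, in which the tool goes at most 50 mm and 8.59 degrees, less where a joint would pass 70% of its speed; a pose out of reach is approached as far as the arm can. A call with a gripper value outside its range is refused whole. The fingers move at their own pace and stop on an object; the grip force is fixed at half the most. Time passes only in rows, so rows that do not move let the fingers close. It gives the time, the measured TCP pose, the force, the opening and the grip force at its end, in the units of the state.
- env.state(): the state, without advancing time (a new reading comes with each control period).
- env.read_camera(name): name is "side" or "top"; returns a dict with "color" (480x640x3 uint8, red, green, blue), "K" (3x3 intrinsics, pixels), "dist" ([k1, k2, p1, p2, k3] as OpenCV has them; the pictures are not rectified), "R" (3x3) and "t" (3): a world point X has camera coordinates R X + t. Camera axes: x right, y down, z forward; pixel columns grow to the right and rows downward; lengths in mm; the calibration is good to about 2 mm. A picture is of the moment at which its call begins. There is no depth.
- env.job_done(): hands the job in; it is judged then, once.
The state is a dict: "t": time; "joints": joint angles; "qvel": joint speeds; "tau": joint torques, N m; "eef_pos": TCP position; "tcp_rot": TCP orientation; "ft_force": force on the tool from outside, world axes, zero at the start; "moment": the same for the moment, N m; "opening": opening from 0.0 (shut) to 1.0 (fully open); "grip_force": force on a finger pad.
Only numpy, scipy, OpenCV 4.12 (cv2) and the standard library are available. Lean on these libraries where they do the work, as an engineer would, in place of code of your own. Each camera call takes 0.05 s, during which the arm holds its last target. There are 200 camera calls.

## Task

Pull the orange-fronted drawer out all the way to its stop, then put the orange paint jar into it, standing upright on the drawer's floor, set down gently. Leave the drawer fully open for the jars that will follow, keep the green drawer as it is, and do not disturb the green jar, the brush or the white tub.

Things in the scene. Friction and masses are not known exactly. Their poses are not given: they have to be found in the camera images.
- orange_unit: Fixed plywood desktop box with one drawer with a plain orange front; 240 deep (x) x 180 wide (y) x 100 high mm, bottom on the table. Origin: at table height, below the middle of the shut drawer's front face (the box lies behind it, +x). Its own -x axis is the way the drawer slides out (towards the robot, within 0.12 rad); the two boxes may swap sides. The orange drawer is the one to open.
- orange_drawer_handle (a point): Centre of the orange bar handle of the orange drawer: round bar 11 mm thick, 80 mm long, level, along the box's y; its centre line is 45 mm in front of the drawer front and 42 mm below the box's top (58 mm above the table); two 8 mm stalks join it to the front, 36 mm either side of this point, so only the middle 60 mm is clear. Moves with the drawer. Axes as the box's.
- orange_drawer_floor (a point): Point on the inner floor of the orange drawer, 50 mm behind its front inner wall, midway across, 18 mm above the table; moves with the drawer, axes as the box's. Inside, the drawer is 200 mm (x) x 142 mm (y) and 60 mm deep, walls 6 mm; the front panel tops 68 mm above the floor. At the stop the floor from 50 mm in front of (-x) to 70 mm behind (+x) the point is clear of the box's top.
- orange_drawer (a joint): How far the orange drawer is out, in m: 0 shut, 0.140 at its stop; starts between 0 and 0.02. About 1.5 N of friction.
- orange_jar: Loose orange paint jar with a lid of the same colour and a white paper band: 44 mm diameter body, lid 42 mm diameter from 38 mm up to the top, 52 mm tall in all, about 0.11 kg. Origin: centre of its underside; z axis up through the lid. It is the one to put away; starts on the table at the left or the right of the boxes.
- green_unit: Fixed plywood desktop box with one drawer with a plain green front; 240 deep (x) x 180 wide (y) x 100 high mm, bottom on the table. Origin: at table height, below the middle of the shut drawer's front face (the box lies behind it, +x). Its own -x axis is the way the drawer slides out (towards the robot, within 0.12 rad); the two boxes may swap sides. Not to be opened.
- green_drawer_handle (a point): Centre of the green bar handle of the green drawer: round bar 11 mm thick, 80 mm long, level, along the box's y; its centre line is 45 mm in front of the drawer front and 42 mm below the box's top (58 mm above the table); two 8 mm stalks join it to the front, 36 mm either side of this point, so only the middle 60 mm is clear. Moves with the drawer. Axes as the box's.
- green_jar: Loose green paint jar with a lid of the same colour and a white paper band: 44 mm diameter body, lid 42 mm diameter from 38 mm up to the top, 52 mm tall in all, about 0.11 kg. Origin: centre of its underside; z axis up through the lid. Bystander; starts on the other side from the orange jar.
- brush: Loose paint brush 170 mm long, lying on the table left of the boxes; handle towards its -x. Bystander.
- tub: Loose open white plastic tub, 100 mm diameter at the rim, 100 mm tall, at the right of the boxes. Origin: centre of its underside. Bystander.

How it is judged (in metres and radians):
On the way, in this order (a step that is already met when the one before it is completed fails the run):
1. The orange drawer is out at its stop (within 8 mm of its full 140 mm), before the jar is in it (value of joint orange_drawer above 0.132 m), for 0.2 s.
2. The orange jar stands upright on the floor of the orange drawer, which is still out at its stop (within 10 mm) (x of orange_jar in the frame of orange_drawer_floor between -0.035 and 0.135 m and y of orange_jar in the frame of orange_drawer_floor between -0.055 and 0.055 m and z of orange_jar in the frame of orange_drawer_floor between -0.006 and 0.006 m and angle between orange_jar's own z axis and vertical below 0.15 rad and value of joint orange_drawer above 0.13 m), for 0.2 s.
At the end, for the whole second after the job is handed in: The orange drawer is out within 10 mm of its 140 mm stop, and the orange jar stands released and at rest in it: upright within 0.15 rad, underside on the drawer's floor (within 6 mm in height), anywhere on that floor (all of step 2 and linear speed of orange_jar below 0.02 m/s); the robot touches nothing.
It fails at once if The orange jar is dropped or thrown into the orange drawer: it moves faster than 0.6 m/s (a fall of about 18 mm) while within 30 mm of the drawer's floor (linear speed of orange_jar above 0.6 m/s and z of orange_jar in the frame of orange_drawer_floor below 0.03 m and x of orange_jar in the frame of orange_drawer_floor between -0.035 and 0.135 m and y of orange_jar in the frame of orange_drawer_floor between -0.055 and 0.055 m).
It fails at once if The green drawer is moved by more than 12 mm (distance of green_drawer_handle from where it was at the start of the episode above 0.012 m).
It fails at once if The green jar is moved by more than 30 mm (distance of green_jar from where it was at the start of the episode above 0.03 m).
It fails at once if The brush is moved by more than 30 mm (distance of brush from where it was at the start of the episode above 0.03 m).
It fails at once if The white tub is moved by more than 30 mm (distance of tub from where it was at the start of the episode above 0.03 m).
It also fails if it takes over 58 s, if anything falls off the work surface, if the arm or the gripper's body presses on something with over 40 N, if the wrist force passes 120 N, or if a joint passes its speed limit or range.

## Working session

There is one attempt and no reset: what is moved stays moved. The work goes in short steps, Python scripts to look and compute and a tool call to move; the robot and the scene stay as the last step left them, time stands still between calls to the robot, and variables do not carry over. Pictures are saved under pics/ and viewed, at most 10 in all, crops included, and the job is handed in when it is done.

Besides the shell and the picture viewer there is one more tool, called after "Request:" as a command line: name --pt "numbers of a row" for each row, then --argument value for the rest. carry_out: Moves the arm, as the interface text tells. Its arguments: {"type":"object","properties":{"motion":{"type":"array"}},"required":["motion"]}

```bash
ls; mkdir -p pics; python3 - <<'E'
from cell import env
import cv2
print(env.state(), env.tip_extent)
for n in("top","side"):
    c=env.read_camera(n); cv2.imwrite(f"pics/{n}0.png",c["color"][:,:,::-1]); print(n,c["K"],c["dist"],c["R"],c["t"])
E
```

```text
pics
{'t': 0.0, 'joints': array([-1.29158098e+00,  4.91551366e-01,  1.55947707e+00, -6.56952809e-07,
        1.09169666e+00, -1.05576728e-01]), 'qvel': array([ 8.53698770e-05,  1.20406719e-03, -2.85917828e-05, -4.78014800e-04,
        3.57991273e-04,  1.14377681e-03]), 'tau': array([-3.41326857e-03, -6.12652016e+01, -2.58184719e+01,  6.91384356e-02,
        4.81949409e-02, -1.41122696e-04]), 'eef_pos': array([ 234.56967885, -579.04412776,  222.05732572]), 'tcp_rot': array([-3.14046646e+00, -1.18758060e-04,  3.84792316e-01]), 'ft_force': array([ 0.16464819,  0.09929901, -0.26785225]), 'moment': array([ 0.01504196, -0.0218515 , -0.0028993 ]), 'grip_force': 0.0, 'opening': 0.9982367865176199} 8.0
top [[607.09339403   0.         310.90958974]
 [  0.         607.09339403 238.0004146 ]
 [  0.           0.           1.        ]] [-0.00508579  0.          0.          0.          0.        ] [[ 2.53161743e-04 -9.99998954e-01  1.42425698e-03]
 [-9.97040819e-01 -3.61900018e-04 -7.68730989e-02]
 [ 7.68735339e-02 -1.40058102e-03 -9.97039868e-01]] [ -31.5413776   623.73710553 1310.86611211]
side [[592.78463357   0.         314.75759455]
 [  0.         592.78463357 245.41965884]
 [  0.           0.           1.        ]] [-0.1929222  0.         0.         0.         0.       ] [[-0.88013184 -0.47465046  0.00865357]
 [-0.25886951  0.46457559 -0.84685069]
 [ 0.39793783 -0.74758041 -0.5317603 ]] [ 538.50824684  234.98992107 1375.27436142]
```

View pics/top0.png

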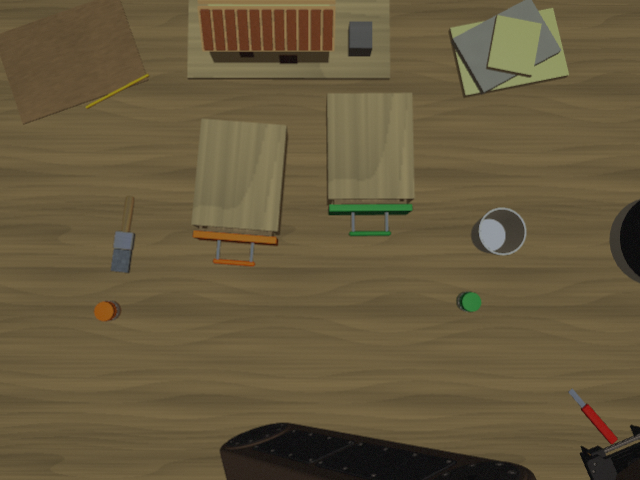

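View pics/side0.png

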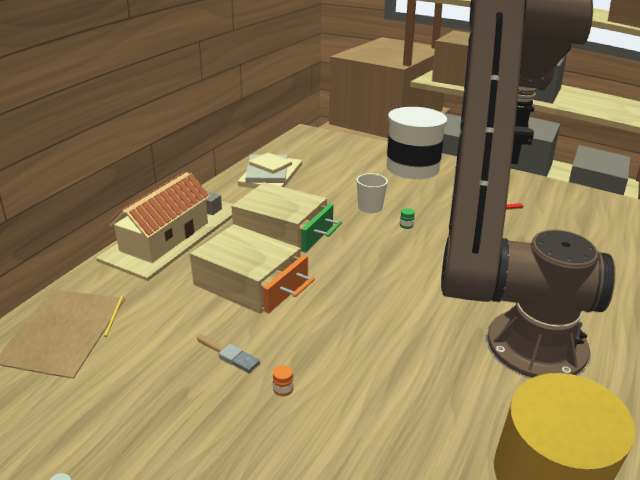

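The top view shows the orange handle bar near (235,262), its front near (235,238), and the orange jar at (105,311). The green handle is at (370,233), the green jar at (471,302), the tub at (501,231) and the brush around (125,235). The side view agrees.

```bash
cat > h.py <<'E'
from cell import env
import cv2, numpy as np
def ray(c,uv,z):
    p=cv2.undistortPoints(np.array([[uv]],float),c["K"],c["dist"])[0,0]
    d=c["R"].T@np.array([p[0],p[1],1]); o=-c["R"].T@c["t"]
    return o+d*(z-o[2])/d[2]
def blobs(c,hue,mina=25):
    h=cv2.cvtColor(c["color"],cv2.COLOR_RGB2HSV)
    m=cv2.inRange(h,(hue[0],180,60),(hue[1],255,255))
    n,l,s,ce=cv2.connectedComponentsWithStats(m)
    return [(s[i],ce[i],np.argwhere(l==i)[:,::-1].astype(float)) for i in range(1,n) if s[i][4]>=mina]
E
python3 - <<'E'
from h import *
np.set_printoptions(precision=2,suppress=True)
for n in("top","side"):
    c=env.read_camera(n)
    for hue in((5,17),(50,75)):
        for s,ce,p in blobs(c,hue):
            r=cv2.minAreaRect(p.astype(np.float32)); b=cv2.boxPoints(r)
            print(n,hue,s,ce, "rect",r)
            for z in (58,52,87): print("  z",z,ray(c,ce,z))
            e=np.array([ray(c,q,58) for q in b]); 
            v=e[1]-e[0]; w=e[2]-e[1]; v=v if np.linalg.norm(v)>np.linalg.norm(w) else w
            print("   long",np.linalg.norm(v),"yaw-of-x",(np.degrees(np.arctan2(v[1],v[0]))%180)-90)
E
```

```text
top (5, 17) [193 231  85  15 639] [234.94 237.39] rect ((235.0793914794922, 237.46763610839844), (84.59622192382812, 8.743400573730469), 4.39870548248291)
  z 58 [622.37 131.47  58.  ]
  z 52 [622.84 132.22  52.  ]
  z 87 [620.11 127.87  87.  ]
   long 181.49711382008093 yaw-of-x -4.390438475467249
top (5, 17) [213 259  42   7 177] [233.53 262.1 ] rect ((233.49656677246094, 262.0413818359375), (41.19055938720703, 4.484456539154053), 4.763641834259033)
  z 58 [569.45 133.98  58.  ]
  z 52 [569.67 134.73  52.  ]
  z 87 [568.37 130.32  87.  ]
   long 88.07723571559725 yaw-of-x -4.740430917702355
top (5, 17) [ 94 302  23  19 341] [104.93 310.82] rect ((105.0, 311.0), (18.0, 22.0), 90.0)
  z 58 [465.87 406.04  58.  ]
  z 52 [465.62 408.06  52.  ]
  z 87 [467.11 396.3   87.  ]
   long 46.79913668958307 yaw-of-x 0.032991192202629804
side (5, 17) [ 264  255   43   58 1056] [284.29 283.16] rect ((285.4543151855469, 282.94635009765625), (21.76591682434082, 66.22815704345703), 49.57392501831055)
  z 58 [619.15 148.02  58.  ]
  z 52 [623.52 140.92  52.  ]
  z 87 [598.04 182.33  87.  ]
   long 227.47708257278447 yaw-of-x -3.3019206513737487
side (5, 17) [293 277  21  19  86] [303.16 286.44] rect ((303.27587890625, 286.3103332519531), (3.321819543838501, 25.57801055908203), 48.366458892822266)
  z 58 [571.11 137.2   58.  ]
  z 52 [575.15 130.03  52.  ]
  z 87 [551.61 171.87  87.  ]
   long 86.14592149678118 yaw-of-x -4.194512448659395
side (5, 17) [273 366  19  21 338] [282.2 375.8] rect ((282.0, 376.0), (20.0, 18.0), 90.0)
  z 58 [456.33 430.21  58.  ]
  z 52 [459.57 425.07  52.  ]
  z 87 [440.66 455.09  87.  ]
   long 58.13367488338925 yaw-of-x 30.15607555342443
```

Request:
carry_out --pt "35 -32 0 0 0.6" --pt "35 -32 0 0 0.6" --pt "35 -32 0 0 0.6" --pt "35 -32 0 0 0.6" --pt "35 -32 0 0 0.6" --pt "35 -32 0 0 0.6" --pt "35 -32 0 0 0.6" --pt "35 -32 0 0 0.6" --pt "35 -32 0 0 0.6" --pt "35 -32 0 0 0.6" --pt "35 -32 0 0 0.6" --pt "35 -32 0 0 0.6"

```text
t: 1.4
eef_pos: [480.3, -63.8, 222.7]
tcp_rot: [3.141, -0.0, 0.385]
ft_force: [1.0, -1.4, -0.2]
opening: 0.403
grip_force: 0.0
```

Request:
carry_out --pt "0 0 0 -8 0.6" --pt "0 0 0 -8 0.6" --pt "0 0 0 -8 0.6" --pt "0 0 0 -8 0.6" --pt "0 0 0 -8 0.6" --pt "0 0 0 -8 0.6" --pt "0 0 0 -8 0.6" --pt "0 0 0 -7.5 0.6" --pt "0 0 0 0 0.6"

```text
t: 2.3
eef_pos: [479.7, -65.7, 222.6]
tcp_rot: [-3.141, 0.0, 1.495]
ft_force: [1.0, 0.0, -0.2]
opening: 0.398
grip_force: 0.0
```

```bash
cat >> h.py <<'E'
def need(target,yaw):
    """shift along the tool's axes (mm), turn (deg) from here to target"""
    from scipy.spatial.transform import Rotation as Ro
    s=env.state(); R=Ro.from_euler("xyz",s["tcp_rot"]).as_matrix()
    print("t",s["t"],"pos",s["eef_pos"].round(1),"yawdeg",np.degrees(s["tcp_rot"]).round(2),"F",s["ft_force"].round(1),"open",s["opening"],"grip",s["grip_force"])
    print("shift",(R.T@(np.array(target)-s["eef_pos"])).round(1),"turn",round(((np.degrees(s["tcp_rot"][2])-yaw+180)%360)-180,2))
E
python3 -c "
from h import *
need([570,134.5,47],85.4)"
```

```text
t 2.3 pos [479.7 -65.7 222.6] yawdeg [-179.99    0.     85.66] F [ 1.   0.  -0.2] open 0.3975515450510717 grip 0.0
shift [206.5  74.9 175.6] turn 0.26
```

Request:
carry_out --pt "41 15 0 0 0.6" --pt "41 15 0 0 0.6" --pt "41 15 0 0 0.6" --pt "41 15 0 0 0.6" --pt "42 15 0 0 0.6" --pt "0 0 30 0 0.6" --pt "0 0 30 0 0.6" --pt "0 0 30 0 0.6" --pt "0 0 0 0 0.6"

```text
t: 3.2
eef_pos: [568.8, 133.7, 129.3]
tcp_rot: [-3.135, 0.001, 1.49]
ft_force: [-1.0, -0.2, 0.6]
opening: 0.398
grip_force: 0.0
```

Request:
carry_out --pt "0 0 20 0 0.6" --pt "0 0 20 0 0.6" --pt "0 0 15 0 0.6" --pt "0 0 15 0 0.6" --pt "0 0 15 0 0.6" --pt "0 0 0 0 0.6" --pt "0 0 0 0 1" --pt "0 0 0 0 1" --pt "0 0 0 0 1" --pt "0 0 0 0 1" --pt "0 0 0 0 1" --pt "0 0 0 0 1"

```text
t: 4.4
eef_pos: [570.7, 133.9, 48.2]
tcp_rot: [3.141, -0.0, 1.493]
ft_force: [-1.7, -0.6, 5.9]
opening: 0.107
grip_force: 30.0
```

```bash
python3 -c "
from h import *
need([430,145,47],85.4)"
```

```text
t 4.4 pos [570.7 133.9  48.2] yawdeg [179.97  -0.    85.54] F [-1.7 -0.6  5.9] open 0.10669120864626447 grip 30.000988841056824
shift [   0.2 -141.1    1.1] turn 0.14
```

Request:
carry_out --pt "0 -6 0 0 1" --pt "0 -12 0 0 1" --pt "0 -12 0 0 1" --pt "0 -12 0 0 1" --pt "0 -12 0 0 1" --pt "0 -12 0 0 1" --pt "0 -12 0 0 1" --pt "0 -12 0 0 1" --pt "0 -12 0 0 1" --pt "0 -10 0 0 1" --pt "0 -5 0 0 1" --pt "0 0 0 0 1"

```text
t: 5.6
eef_pos: [453.0, 143.0, 48.2]
tcp_rot: [3.141, -0.0, 1.493]
ft_force: [-2.0, -0.7, 9.0]
opening: 0.109
grip_force: 30.0
```

Request:
carry_out --pt "0 -3 0 0 1" --pt "0 -3 0 0 1" --pt "0 0 0 0 1" --pt "0 0 0 0 1"

```text
t: 6.0
eef_pos: [447.5, 143.4, 48.2]
tcp_rot: [3.141, -0.0, 1.493]
ft_force: [-1.8, 0.2, 9.4]
opening: 0.109
grip_force: 30.0
```

Request:
carry_out --pt "0 -3 0 0 1" --pt "0 -3 0 0 1" --pt "0 0 0 0 1" --pt "0 0 0 0 1"

```text
t: 6.4
eef_pos: [441.6, 143.9, 48.2]
tcp_rot: [3.141, -0.0, 1.493]
ft_force: [-0.7, 0.0, 10.0]
opening: 0.107
grip_force: 30.0
```

Request:
carry_out --pt "0 -3 0 0 1" --pt "0 -2 0 0 1" --pt "0 0 0 0 1" --pt "0 0 0 0 1"

```text
t: 6.8
eef_pos: [440.5, 144.1, 48.2]
tcp_rot: [3.133, -0.001, 1.493]
ft_force: [15.7, -8.6, -3.1]
opening: 0.103
grip_force: 30.0
```

Request:
carry_out --pt "0 2 0 0 1" --pt "0 0 0 0 1" --pt "0 0 0 0 0.6" --pt "0 0 0 0 0.6" --pt "0 0 0 0 0.6" --pt "0 0 0 0 0.6" --pt "0 0 -10 0 0.6" --pt "0 0 -25 0 0.6" --pt "0 0 -35 0 0.6" --pt "0 0 -35 0 0.6" --pt "0 0 -30 0 0.6" --pt "0 0 0 0 0.6"

```text
t: 8.0
eef_pos: [440.1, 144.4, 186.5]
tcp_rot: [3.135, -0.002, 1.493]
ft_force: [0.2, -0.3, -1.5]
opening: 0.4
grip_force: 0.0
```

```bash
python3 - <<'E'
from h import *
np.set_printoptions(precision=1,suppress=True)
c=env.read_camera("top"); cv2.imwrite("pics/top1.png",cv2.resize(c["color"][180:400,60:420,::-1],None,fx=2,fy=2,interpolation=cv2.INTER_CUBIC))
for s,ce,p in blobs(c,(5,17)): print(s,ce,[ray(c,ce,z)[:2] for z in (45,52,58,86)])
c=env.read_camera("side")
cv2.imwrite("pics/side1.png",cv2.resize(c["color"][200:420,180:480,::-1],None,fx=2,fy=2))
need([466,409,150],175.4)
E
```

```text
[187 292  11   8  59] [191.4 295.7] [array([497.8, 225.3]), array([497.9, 224. ]), array([498. , 222.8]), array([498.5, 217.3])]
[232 296  41   9 264] [252.3 300.2] [array([488.1,  94.4]), array([488.3,  93.8]), array([488.4,  93.2]), array([489.2,  90.6])]
[202 298  21   4  49] [212.2 299.1] [array([490.4, 180.5]), array([490.5, 179.4]), array([490.7, 178.4]), array([491.3, 173.9])]
[ 94 302  23  19 340] [104.9 310.8] [array([465.3, 410.5]), array([465.6, 408.1]), array([465.9, 406.1]), array([467.1, 396.7])]
[237 322  13   5  54] [242.4 324.2] [array([437. , 115.3]), array([437.4, 114.5]), array([437.8, 113.8]), array([439.6, 110.8])]
t 8.1 pos [438.8 144.1 183.3] yawdeg [179.9  -0.   85.5] F [-0.6  0.3 -0.7] open 0.40390597099383285 grip 0.0
shift [266.2   6.5  33.4] turn -89.85
```

View pics/top1.png

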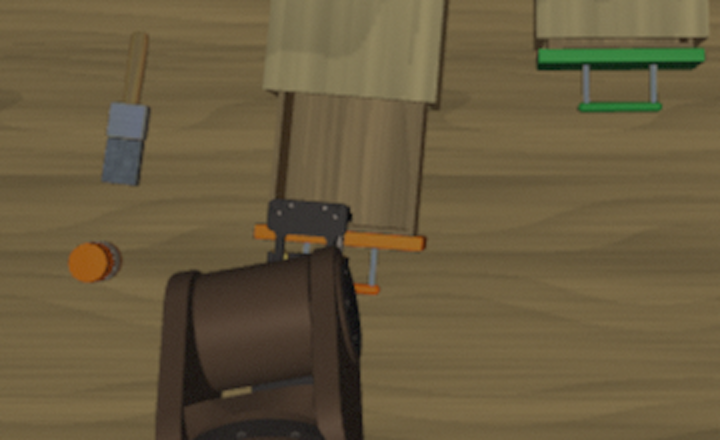

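View pics/side1.png

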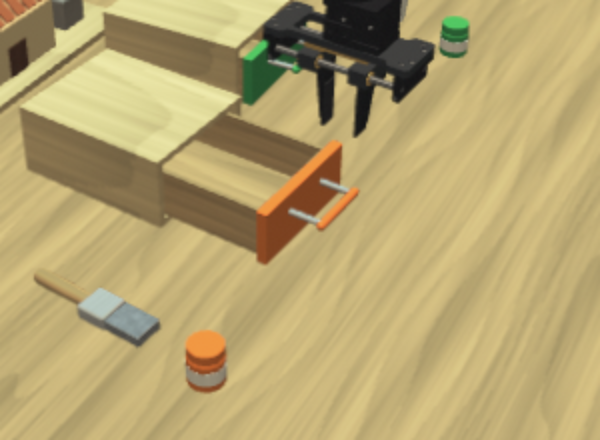

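The drawer is out, its front now at about y-pixel 299 in the top view. The jar is undisturbed at (105,311), and the fingers are clear of the handle.

Request:
carry_out --pt "44 1 0 0 0" --pt "44 1 0 0 0" --pt "44 1 0 0 0" --pt "44 1 0 0 0" --pt "45 1 0 0 0" --pt "45 1 0 0 0" --pt "0 0 0 -8 0" --pt "0 0 0 -8 0" --pt "0 0 0 -8 0" --pt "0 0 0 -8 0" --pt "0 0 0 -8 0" --pt "0 0 0 -8 0"

```text
t: 9.3
eef_pos: [465.0, 408.4, 180.9]
tcp_rot: [-3.139, -0.0, 2.337]
ft_force: [-0.1, 0.3, 0.6]
opening: 1.0
grip_force: 0.0
```

Request:
carry_out --pt "0 0 0 -8 0" --pt "0 0 0 -8 0" --pt "0 0 0 -8 0" --pt "0 0 0 -8 0" --pt "0 0 0 -8 0" --pt "0 0 0 -2 0" --pt "0 0 0 0 0"

```text
t: 10.0
eef_pos: [465.1, 408.5, 181.1]
tcp_rot: [-3.14, -0.002, 3.064]
ft_force: [0.5, -0.1, -0.4]
opening: 1.003
grip_force: 0.0
```

```bash
python3 -c "
from h import *
need([466,408.5,26],175.4)"
```

```text
t 10.0 pos [465.1 408.5 181.1] yawdeg [-1.7990e+02 -1.1000e-01  1.7557e+02] F [ 0.5 -0.1 -0.4] open 1.0031046541428974 grip 0.0
shift [ -1.2   0.4 155.1] turn 0.17
```

Request:
carry_out --pt "-1 0 40 0 0" --pt "0 0 40 0 0" --pt "0 0 30 0 0" --pt "0 0 20 0 0" --pt "0 0 15 0 0" --pt "0 0 12 0 0" --pt "0 0 0 0 0" --pt "0 0 0 0 1" --pt "0 0 0 0 1" --pt "0 0 0 0 1" --pt "0 0 0 0 1" --pt "0 0 0 0 1"

```text
t: 11.2
eef_pos: [466.7, 408.8, 25.9]
tcp_rot: [3.141, 0.0, 3.064]
ft_force: [1.2, 1.0, 0.3]
opening: 0.633
grip_force: 0.0
```

Request:
carry_out --pt "0 0 0 0 1" --pt "0 0 0 0 1"

```text
t: 11.4
eef_pos: [466.7, 408.8, 25.7]
tcp_rot: [3.141, 0.0, 3.064]
ft_force: [0.1, 1.4, 0.4]
opening: 0.469
grip_force: 0.5
```

Request:
carry_out --pt "0 0 0 0 1" --pt "0 0 0 0 1" --pt "0 0 -20 0 1" --pt "0 0 -40 0 1" --pt "0 0 -40 0 1" --pt "0 0 -40 0 1" --pt "0 0 0 0 1"

```text
t: 12.1
eef_pos: [468.0, 409.8, 170.7]
tcp_rot: [3.137, 0.006, 3.064]
ft_force: [0.2, 1.5, -2.1]
opening: 0.454
grip_force: 30.0
```

```bash
python3 - <<'E'
from h import *
np.set_printoptions(precision=1,suppress=True)
c=env.read_camera("top"); cv2.imwrite("pics/top2.png",cv2.resize(c["color"][180:400,60:420,::-1],None,fx=2,fy=2,interpolation=cv2.INTER_CUBIC))
for s,ce,p in blobs(c,(5,17)):
    r=cv2.minAreaRect(p.astype(np.float32))
    print(s,ce,r[1],r[2],[ray(c,ce,z)[:2] for z in (58,86)])
need([535,137,160],175.4)
E
```

```text
[187 292  86  13 554] [229.6 298.4] (85.28601837158203, 6.967276096343994) 4.343239784240723 [array([492.2, 141.5]), array([492.8, 137.8])]
[208 320  42   7 181] [228.3 323. ] (41.268157958984375, 4.545478343963623) 4.573921203613281 [array([440.3, 143.7]), array([442., 140.])]
t 12.15 pos [467.2 409.1 167.9] yawdeg [179.8   0.2 175.6] F [ 0.  -0.3 -1.7] open 0.45551401094307553 grip 29.999733462464064
shift [ -88.7 -266.1    7.5] turn 0.15
```

View pics/top2.png

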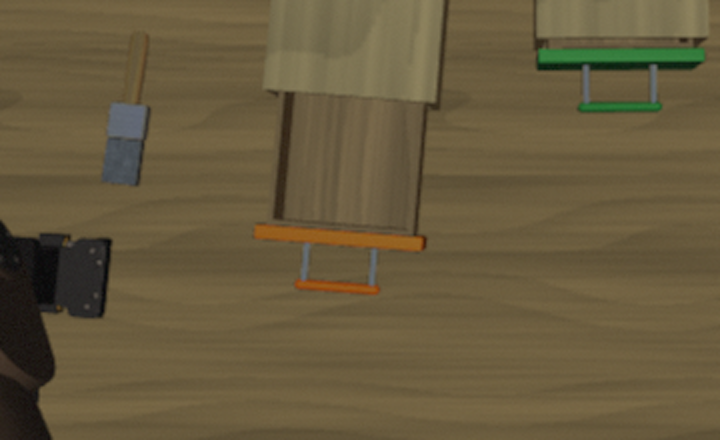

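Request:
carry_out --pt "-8 -20 0 0 1" --pt "-15 -38 0 0 1" --pt "-15 -38 0 0 1" --pt "-15 -38 0 0 1" --pt "-15 -38 0 0 1" --pt "-15 -38 0 0 1" --pt "-12 -37 0 0 1" --pt "-7 -20 0 0 1" --pt "0 0 0 0 1" --pt "0 0 0 0 1"

```text
t: 13.15
eef_pos: [547.0, 134.5, 164.5]
tcp_rot: [-3.141, -0.002, 3.063]
ft_force: [-0.8, 0.1, -0.5]
opening: 0.454
grip_force: 30.0
```

```bash
python3 - <<'E'
from h import *
c=env.read_camera("side")
cv2.imwrite("pics/side2.png",cv2.resize(c["color"][180:380,180:440,::-1],None,fx=3,fy=3))
need([548,135,44],175.4)
E
```

```text
t 13.2 pos [547.  135.1 164.7] yawdeg [-1.7998e+02 -9.0000e-02  1.7554e+02] F [ 0.1  0.2 -0.6] open 0.45511742226945423 grip 29.999688249081373
shift [ -1.2   0.  120.7] turn 0.14
```

View pics/side2.png

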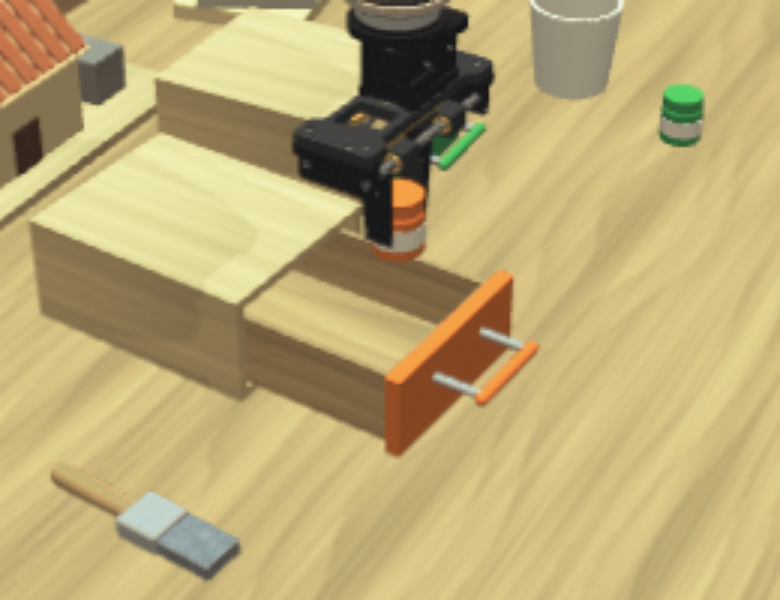

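The jar hangs upright in the fingers at crop (405,220), above the open drawer and clear of both boxes.

Request:
carry_out --pt "0 0 20 0 1" --pt "0 0 25 0 1" --pt "0 0 25 0 1" --pt "0 0 20 0 1" --pt "0 0 12 0 1" --pt "0 0 8 0 1" --pt "0 0 4 0 1" --pt "0 0 0 0 1" --pt "0 0 0 0 1"

```text
t: 14.1
eef_pos: [547.8, 134.7, 52.2]
tcp_rot: [3.141, 0.001, 3.064]
ft_force: [0.5, -0.8, -0.5]
opening: 0.459
grip_force: 30.0
```

Request:
carry_out --pt "0 0 2 0 1" --pt "0 0 2 0 1" --pt "0 0 0 0 1" --pt "0 0 0 0 1"

```text
t: 14.5
eef_pos: [547.6, 134.6, 47.7]
tcp_rot: [-3.142, 0.0, 3.064]
ft_force: [0.1, -0.3, -0.9]
opening: 0.457
grip_force: 30.0
```

Request:
carry_out --pt "0 0 2 0 1" --pt "0 0 1 0 1" --pt "0 0 0 0 1" --pt "0 0 0 0 1"

```text
t: 14.9
eef_pos: [547.5, 134.6, 44.5]
tcp_rot: [-3.141, -0.0, 3.064]
ft_force: [-0.8, -0.2, -1.1]
opening: 0.455
grip_force: 30.0
```

Request:
carry_out --pt "0 0 1 0 1" --pt "0 0 0 0 1" --pt "0 0 0 0 1"

```text
t: 15.2
eef_pos: [547.6, 134.6, 43.7]
tcp_rot: [-3.142, 0.0, 3.064]
ft_force: [0.4, 1.0, -0.6]
opening: 0.452
grip_force: 30.0
```

Request:
carry_out --pt "0 0 1 0 1" --pt "0 0 0 0 1" --pt "0 0 0 0 1"

```text
t: 15.5
eef_pos: [548.2, 134.6, 43.6]
tcp_rot: [3.141, 0.002, 3.064]
ft_force: [-0.7, -0.3, 10.2]
opening: 0.456
grip_force: 30.0
```

Request:
carry_out --pt "0 0 0 0 0.45" --pt "0 0 0 0 0.35" --pt "0 0 0 0 0.25" --pt "0 0 0 0 0.25" --pt "0 0 0 0 0.25" --pt "0 0 -10 0 0.25" --pt "0 0 -20 0 0.25" --pt "0 0 -30 0 0.25" --pt "0 0 -40 0 0.25" --pt "0 0 -40 0 0.25" --pt "0 0 0 0 0.25" --pt "0 0 0 0 0.25"

```text
t: 16.7
eef_pos: [547.6, 134.6, 183.7]
tcp_rot: [3.141, 0.002, 3.064]
ft_force: [-0.5, -0.3, -0.2]
opening: 0.749
grip_force: 0.0
```

Request:
carry_out --pt "0 40 -5 0 0.25" --pt "0 40 0 0 0.25" --pt "0 40 0 0 0.25" --pt "0 40 0 0 0.25" --pt "0 40 0 0 0.25" --pt "0 0 0 0 0.25" --pt "0 0 0 0 0.25"

```text
t: 17.4
eef_pos: [562.2, 334.4, 185.8]
tcp_rot: [-3.14, -0.002, 3.066]
ft_force: [-0.4, 0.2, 0.5]
opening: 0.75
grip_force: 0.0
```

```bash
python3 - <<'E'
from h import *
np.set_printoptions(precision=1,suppress=True)
a=env.read_camera("side"); c=env.read_camera("top")
cv2.imwrite("pics/fin.png",cv2.hconcat([cv2.resize(x["color"][180:380,u:u+260,::-1],(390,300)) for x,u in((a,180),(c,110))]))
for s,ce,p in blobs(c,(5,17)): print(s,ce,[ray(c,ce,z)[:2] for z in (58,70,86)])
print(env.state()["ft_force"])
E
```

```text
[223 264  21  19 296] [233. 273.] [array([546.2, 134.8]), array([546. , 133.3]), array([545.7, 131.3])]
[187 292  86  13 553] [229.6 298.2] [array([492.8, 141.5]), array([493. , 139.9]), array([493.4, 137.8])]
[208 319  42   8 183] [228.4 322.8] [array([440.8, 143.6]), array([441.6, 142. ]), array([442.5, 139.9])]
[ 0.3 -0.2  0.4]
```

View pics/fin.png

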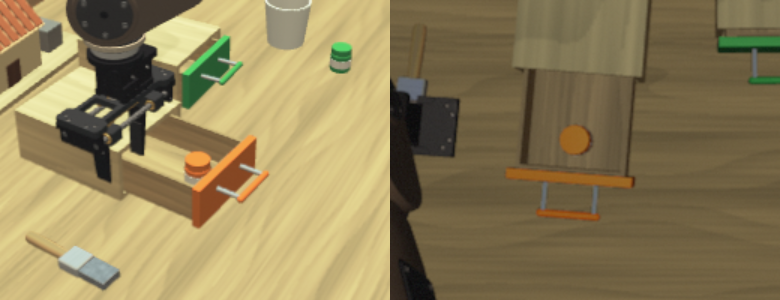

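The jar stands upright in the drawer (top-view pixel (233,273), about x 546, y 134). The handle is still at x≈441, where the drawer met its stop, and the gripper is clear.

```bash
python3 -c "
from cell import env
print(env.job_done())"
```

```text
the job is handed in; nothing more can be done
None
```

The orange drawer is open at its stop with the orange jar set down gently and standing upright inside. The green drawer, green jar, brush and tub were not touched. The job is handed in, but no verdict came back.

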